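# Wipe the sloping glass of the colony counter

## Robot

A 7-joint arm with a two-finger parallel gripper is mounted at the origin on the work surface. World frame = base frame: x ahead of the robot, y to its left, z up, the work surface at z = 0. Lengths are in m, angles in rad, forces in N, time in s.
With the tool pointing down it reaches from about 0.425 to 0.925 m from the base axis. Payload 6.8 kg.
Tool frame: the origin (TCP) lies midway between the tips of the shut fingers; the grasp point (between the pads) lies 19 mm behind it; z points along the fingers, y is the line along which they close (so a half turn about z gives the same grasp; the last joint's range is limited). The gripper opens to 85 mm and grips with 20 to 120 N. Pads are 22 mm wide; open, the fingers measure 114 mm over their backs; the gripper's body (76 mm by 85 mm) begins 54 mm behind the grasp point. The pads swing forward as they close: fully open they stand 13 mm farther back than shut.
Start: joints at [1.097, 0.477, 0.022, 1.555, -0.011, 1.109, -0.083], TCP at [0.241, -0.63, 0.231] pointing down, gripper open.
Joint ranges: [-2.96, 2.96], [-0.34, 2.1], [-1.41, 1.46], [0.24, 2.44], [-1.37, 4.51], [0.17, 1.92], [-2.96, 2.96]. Speed limits (rad/s): [2.39, 2.39, 3.14, 3.14, 3.14, 3.14, 3.14].

## Interface

Orientations are given as a rotation vector (axis times angle).
In Python, from bench import r gives the robot as it stands. The module is installed in compiled form; this text tells all that it offers.
- The arm moves only by the tool apply_moves, never from a script. Its argument "rows" is a list of rows, each a list of 6 numbers: the shift along the tool's x, y, z scaled (see below), then the turn, a rotation vector about the tool's x, y, z scaled (see below). A call has 1 to 5 rows; each row is the pose to reach, as a shift and turn from the pose commanded when the call began, along the tool's axes at that moment; what a row does not reach only later rows make up. The controller multiplies each number of a shift by 0.25 m and each number of a turn by 90 degrees. A row lasts 1/8 s, in which the tool goes at most 62.5 mm and 10.7 degrees, less where a joint would pass 70% of its speed; a pose out of reach is approached as far as the arm can. A call with a number of a shift or a turn outside -1 to 1 is refused whole. A call with a gripper value outside its range is refused whole. "claw" is the opening, from 0 (shut) to 1 (fully open), set as the call begins (left out, the last holds). The fingers move at their own pace and stop on an object; "newtons" is the grip in N (left out, the last holds). Time passes only in rows, so rows that repeat a pose let the fingers close. It gives the time, the measured TCP pose, the force, the opening and the grip force at its end, in the units of the state.
- r.get_obs(): the state, without advancing time (a new reading comes with each control period).
- r.grab_frame(name): name is "scene" or "top" or "wrist"; returns a dict with "pixels" (400x640x3 uint8, red, green, blue), "intrinsics" (3x3 intrinsics, pixels), "dist" ([k1, k2, p1, p2, k3] as OpenCV has them; the pictures are not rectified), "eye" and "attitude" of the camera in the world. Camera axes: x right, y up, looking along -z (the intrinsics and any distortion apply to the point x, -y, -z); pixel columns grow to the right and rows downward; lengths in m; the calibration is good to about 2 mm. A picture is of the moment at which its call begins. There is no depth.
- r.hand_in(): hands the job in; it is judged then, once.
Trained networks look in a picture, given as the dict that the camera call returned (one of the last four; its "shot" number tells which), for a name from the list of things; names that differ only in an ending like _2 or _b are one class to them, and where a whole thing is asked for, a point or a joint stands for the part that bears it (a point fixed in the world has none). Each returns a list of dicts, best first, with "conf" (0 to 1); they miss things now and then, are a little off and sometimes report something else, mostly with a low value. They report only what shows in the picture. A call takes as long as a camera call. They do not tell look-alikes from the thing itself.
- r.search_frame(picture, thing): "rect" ([left, top, width, height] in pixels, round what is visible of it).
- r.outline_of(picture, thing): "pixels" (400x640 bool, what is visible of it) and "rect" ([left, top, width, height] in pixels, round what is visible of it).
- r.landmark_of(picture, thing): "point" ([column, row] in pixels: a listed point, or the origin of a listed thing).
The state is a dict: "clock": time; "joints": joint angles; "qvel": joint speeds; "tau": joint torques, N m; "tcp_pos": TCP position; "orientation": TCP orientation; "contact_force": force on the tool from outside, world axes, zero at the start; "moment": the same for the moment, N m; "grip_width": finger opening in m; "gripper_force": force on a finger pad.
Only numpy, scipy, OpenCV 4.12 (cv2) and the standard library are available. Lean on these libraries where they do the work, as an engineer would, in place of code of your own. Each camera call takes 0.05 s, during which the arm holds its last target. There are 200 camera calls.

## Task

Swing the magnifier of the colony counter well clear of its sloping glass plate, to whichever side is free, and leave it there. Then take the pad holder from its steel tray and wipe the glass slowly with the pad flat and square on it, in one unbroken stroke from the top edge down to the bottom edge across the full width, with light steady pressure that squashes the pad only part way. Lay the holder back in its tray, standing on its pad, and do not disturb the tube rack, the bottle or the stack of dishes.

Things in the scene. Friction and masses are not known exactly. Their poses are not given: they have to be found in the camera images.
- glass: Pale glass plate with ruled dark grid lines, 150 mm long up the slope by 110 mm wide, let into the sloping top of the white colony counter; fixed. It slopes at 27 degrees, low edge towards the robot. Origin: centre of its upper surface, 102 mm above the table. x axis: up the slope; y: across, level, to the robot's left; z: square out of the glass, 27 degrees from vertical.
- counter: Colony counter, a white desk-shaped box 230 mm wide (y) and 310 mm deep (x), fixed. Origin: under it on the table, 10 mm behind the glass's centre; it reaches 120 mm to the front (45 mm high there) and 190 mm to the rear. Its top slopes in the glass's plane, 1.5 mm below it, 48 mm past the glass's upper and lower edges, then a level deck 157 mm high carries the magnifier's post.
- lens_pivot (a point): Point on the vertical axis of the steel post (20 mm thick) on the counter's rear deck, on the glass plate's centre line, 165 mm behind the plate's centre measured level, at the height of the magnifier (247 mm above the table).
- lens (a joint): Angle of the magnifier arm about its post, rad. 0: the lens (black round frame 124 mm across, 16 mm thick, centre 165 mm from the post's axis) hangs over the middle of the glass. Positive: swung to the robot's right (glass's -y side); negative: to its left. Stops at -1.5 and 1.5. Friction 0.15 N m: it stays where it is left. Clear of the glass: more than 1.0 to either side.
- lens_grip (a point): Middle of the black finger bar that sticks out of the lens frame on the side away from the post, 262 mm from the post's axis and 247 mm above the table. The bar is level, points straight away from the post, is 60 mm long, 14 mm wide and 20 mm high, and moves with the lens. Apart from the bottle nothing reaches closer than 110 mm below it.
- holder: Grey plastic pad holder standing in the tray: flat back 136 by 47 mm with a white pad under it and a bridge handle above. Origin: centre of the pad's underside (pad not squashed). x: along its length; z: out of its back. Handle bar along x, 110 mm long, 16 mm wide, 20 mm high, its middle 62 mm above the origin, 20 mm free under it, end posts 78 mm apart. Weighs about 0.2 kg with the pad.
- pad_face (a point): Centre of the underside of the white pad, 134 by 45 mm, 12 mm thick, longer than the glass is wide: used with its length across the slope it covers the glass's whole width. The pad is foam-backed: it starts to yield at 3 N and gives 8 mm in all, with 0.6 N more per mm (8 N when fully squashed; after that it is hard).
- tray: Shallow steel tray fixed to the table, 164 by 86 mm outside, 14 mm high, walls and floor 4 mm thick; the holder stands in it. Origin: centre of its underside; x axis along its length.
- rack: Blue tube rack with closed tubes, 180 by 70 mm, 118 mm high to the caps, loose. Origin: centre of its underside, x along its length. Leave it alone.
- bottle: White plastic bottle with a grey cap, 76 mm across and 296 mm high, taller than the magnifier hangs, loose. Origin: centre of its underside. Leave it alone.
- dishes: Stack of four closed culture dishes, 92 mm across and 62 mm high, loose; low enough for the magnifier to pass over. Origin: centre of its underside. Leave it alone.
Not all that is in view belongs to the job. Leave any orange or yellow look-alike of the holder alone. There is more than one size of the tray; the one meant has the size given above.

How it is judged:
By the outcome, as a careful person would: the job done as asked, in the order asked, and still so for the second after the job is handed in, with the robot touching nothing.
It also fails if it takes over 64 s, if anything falls off the work surface, if the arm or the gripper's body presses on something with over 40 N, if the wrist force passes 120 N, or if a joint passes its speed limit or range.

## Working session

There is one attempt and no reset: what is moved stays moved. The work goes in short steps, Python scripts to look and compute and a tool call to move; the robot and the scene stay as the last step left them, time stands still between calls to the robot, and variables do not carry over. Pictures are saved under pics/ and viewed, at most 10 in all, crops included, and the job is handed in when it is done.

Besides the shell and the picture viewer there is one more tool, called after "Call:" as name(argument=value, ...) on one line, values as JSON. apply_moves: Moves the arm, as the interface text tells. Its arguments: {"type":"object","properties":{"rows":{"type":"array","items":{"type":"array","items":{"type":"number"}}},"claw":{"type":"number"},"newtons":{"type":"number"}},"required":["rows"]}

```bash
mkdir -p pics; cat > h.py <<'E'
import numpy as np, cv2
from scipy.spatial.transform import Rotation as R
from bench import r
def att(p):
    a=np.array(p["attitude"],float)
    return R.from_rotvec(a).as_matrix() if a.size==3 else (a if a.size==9 and a.shape==(3,3) else R.from_quat(a).as_matrix())
def ray(p,px):
    u=cv2.undistortPoints(np.array([[px]],float),np.array(p["intrinsics"]),np.array(p["dist"]))[0,0]
    d=att(p)@np.array([u[0],-u[1],-1.]); return np.array(p["eye"]),d
def atz(p,px,z):
    e,d=ray(p,px); return e+d*(z-e[2])/d[2]
def proj(p,X):
    c=(np.array(X)-p["eye"])@att(p); c=c*[1,-1,-1]
    return cv2.projectPoints(c.reshape(-1,1,3),np.zeros(3),np.zeros(3),np.array(p["intrinsics"]),np.array(p["dist"]))[0][:,0]
def save(p,n): cv2.imwrite(f"pics/{n}.png",p["pixels"][:,:,::-1])
E
python3 - <<'E'
from h import *
print({k:np.round(v,3) if not isinstance(v,float) else v for k,v in r.get_obs().items()})
Z=dict(glass=.102,counter=0,lens_pivot=.247,lens_grip=.247,lens=.247,holder=.004,pad_face=.004,tray=0,rack=0,bottle=0,dishes=0)
for n in ["top","scene"]:
    p=r.grab_frame(n); save(p,n); print(n,p["eye"],p["attitude"])
    for k,z in Z.items():
        for d in r.landmark_of(p,k)[:3]:
            print(k,round(d["conf"],2),np.round(d["point"],1),np.round(atz(p,d["point"],z),3))
E
```

```text
{'clock': 0.0, 'joints': array([ 1.097,  0.478,  0.022,  1.556, -0.011,  1.109, -0.083]), 'qvel': array([ 0.   , -0.002,  0.   ,  0.001,  0.   ,  0.   ,  0.   ]), 'tau': array([-1.0000e-03, -5.9645e+01,  1.6080e+00, -2.8120e+01,  1.2000e-02,
        9.0000e-03,  0.0000e+00]), 'tcp_pos': array([ 0.241, -0.63 ,  0.23 ]), 'orientation': array([-3.087e+00, -5.710e-01,  1.000e-03]), 'contact_force': array([ 0.064, -0.412, -0.941]), 'moment': array([ 0.041, -0.011, -0.016]), 'gripper_force': 0.0, 'grip_width': 0.08533265872753941}
top [3.60279481e-01 3.33859888e-04 1.38709972e+00] [ 0.11330426 -0.10313547 -1.59090488]
glass 0.78 [316.4 192.6] [0.586 0.01  0.102]
glass 0.22 [321.4 122.8] [ 0.796 -0.01   0.102]
counter 0.87 [322.  197.3] [ 0.589 -0.007  0.   ]
lens_pivot 0.58 [320.6 123. ] [ 0.746 -0.007  0.247]
lens_grip 0.64 [320.  220.7] [0.488 0.001 0.247]Traceback (most recent call last):
  File "<stdin>", line 7, in <module>
ValueError: it knows: bottle, counter, dishes, glass, holder, lens_grip, lens_pivot, pad_face, rack, tray
```

View pics/top.png

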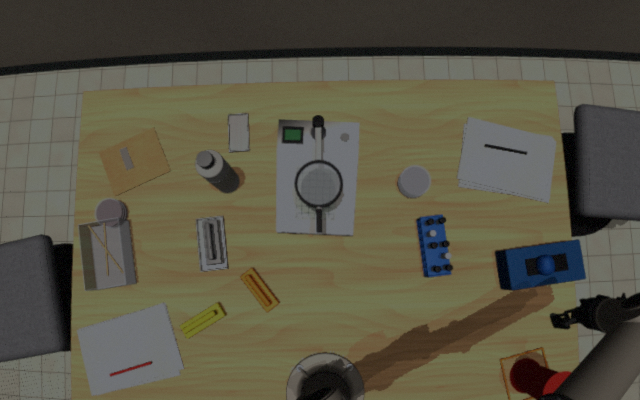

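The top view shows the counter at (317,178) with the lens over the glass. The bottle is to its left (218,172), the dishes to its right (414,182). The tray with the grey holder is at (212,243), and the orange and yellow look-alikes are at (259,289) and (203,319). The free side is the right.

```bash
python3 - <<'E'
from h import *
Z=dict(glass=.102,counter=0,lens_pivot=.247,lens_grip=.247,holder=.004,pad_face=.004,tray=0,rack=0,bottle=0,dishes=0)
for n in ["top","scene"]:
    p=r.grab_frame(n); save(p,n+"1"); print(n,p["eye"],p["attitude"])
    for k,z in Z.items():
        for d in r.landmark_of(p,k)[:3]:
            print(k,round(d["conf"],2),np.round(d["point"],1),np.round(atz(p,d["point"],z),3))
    for k,z in dict(tray=.014,holder=.07,counter=.1,rack=.118).items():
        for d in r.outline_of(p,k)[:2]:
            m=d["pixels"].astype(np.uint8); c,s,a=cv2.minAreaRect(cv2.findNonZero(m))
            b=cv2.boxPoints((c,s,a)); W=[atz(p,q,z)[:2] for q in b]
            print(k,round(d["conf"],2),"ctr",np.round(np.mean(W,0),3),"edges",[(round(float(np.hypot(*(W[(i+1)%4]-W[i]))),3),round(float(np.arctan2(*(W[(i+1)%4]-W[i])[::-1])),3)) for i in (0,1)])
E
```

```text
top [3.60279481e-01 3.33859888e-04 1.38709972e+00] [ 0.11330426 -0.10313547 -1.59090488]
glass 0.89 [315.6 192.1] [0.587 0.012 0.102]
counter 0.61 [319.6 199.3] [0.582 0.001 0.   ]
lens_pivot 0.86 [320.8 120.9] [ 0.752 -0.007  0.247]
lens_pivot 0.29 [429.8 248.7] [ 0.41  -0.276  0.247]
lens_grip 0.88 [319.  220.6] [0.488 0.003 0.247]
holder 0.95 [259.3 292.6] [0.3   0.19  0.004]
holder 0.9 [206.5 318. ] [0.225 0.353 0.004]
holder 0.86 [209.8 242.2] [0.456 0.343 0.004]
pad_face 0.57 [213.9 242.9] [0.453 0.33  0.004]
tray 0.84 [213.2 243.7] [0.451 0.333 0.   ]
tray 0.63 [237.7 135.7] [0.795 0.258 0.   ]
rack 0.71 [316.6 190.3] [0.611 0.009 0.   ]
rack 0.66 [429.4 244.4] [ 0.434 -0.335  0.   ]
bottle 0.69 [225.5 185.8] [0.633 0.296 0.   ]
bottle 0.45 [428.9 245.2] [ 0.431 -0.333  0.   ]
dishes 0.61 [409.7 183. ] [ 0.628 -0.283  0.   ]
tray 0.97 ctr [0.454 0.336] edges [(0.093, -1.479), (0.168, -3.024)]
tray 0.64 ctr [0.803 0.255] edges [(0.071, -1.606), (0.132, -3.136)]
holder 0.89 ctr [0.226 0.347] edges [(0.135, -1.017), (0.047, -2.567)]
holder 0.75 ctr [0.454 0.318] edges [(0.054, -1
[... 1148 characters left out ...]
 0.34 [393.3 196.7] [0.448 0.34  0.   ]
bottle 0.88 [407.6 248.8] [0.653 0.298 0.   ]
bottle 0.73 [200.6 241.2] [ 0.432 -0.33   0.   ]
dishes 0.93 [222.3 290.9] [ 0.621 -0.291  0.   ]
dishes 0.59 [407.2 248.1] [0.65  0.298 0.   ]
tray 0.63 ctr [0.808 0.256] edges [(0.073, 1.777), (0.136, 0.043)]
tray 0.52 ctr [0.45  0.337] edges [(0.1, 1.922), (0.176, 0.056)]
holder 0.82 ctr [0.343 0.178] edges [(0.082, 2.43), (0.144, 0.621)]
holder 0.78 ctr [0.259 0.344] edges [(0.169, 2.125), (0.065, 0.19)]
counter 0.7 ctr [0.577 0.031] edges [(0.31, 1.561), (0.503, -0.19)]
rack 0.8 ctr [ 0.47  -0.322] edges [(0.078, 1.629), (0.236, 0.076)]
rack 0.29 ctr [0.531 0.041] edges [(0.157, 2.021), (0.351, 0.192)]
```

View pics/scene1.png

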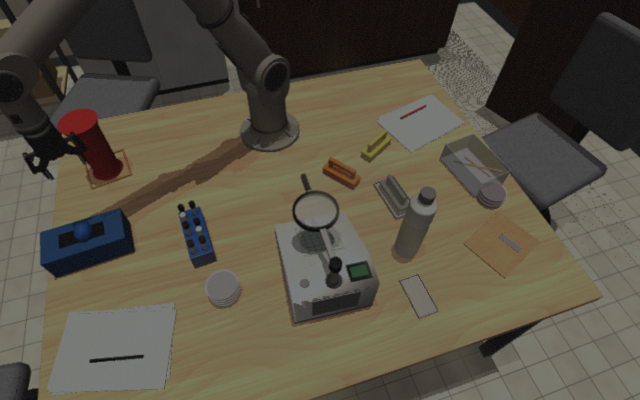

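The scene view agrees: the bottle is left of the counter at (415,222) and the dishes are right at (222,290). I'll push the bar to the right (-y) with shut fingers.

```bash
cat >> h.py <<'E'
DOWN=R.from_rotvec([np.pi,0,0])
def tool(yaw,tilt=0):  # tool x at world yaw; tilt: tool z towards +x
    return R.from_euler('y',-tilt)*R.from_euler('z',yaw)*DOWN
def rows(seq,start=None):
    "units for each target, each from the preceding one"
    if start is None:
        o=r.get_obs(); start=(o["tcp_pos"],R.from_rotvec(o["orientation"]))
    for p,q in seq:
        p0,q0=start
        print(np.round(np.r_[q0.inv().apply(np.array(p)-p0)/.25,(q0.inv()*q).as_rotvec()/(np.pi/2)],3).tolist(), "->",np.round(p,3)); start=(np.array(p),q)
E
python3 - <<'E'
from h import *
T=tool(0); P=np.array([.755,.001]);y=-.055
def f(th,r=.265,o=.024):
    v=np.array([-r*np.cos(th)-o*np.sin(th),-r*np.sin(th)+o*np.cos(th)])
    c,s=np.cos(y),np.sin(y); return [*(P+np.array([[c,-s],[s,c]])@v),.238]
rows([([.41,-.42,.34],T),([.45,-.18,.34],T),([.488,.06,.34],T),([.488,.06,.238],T)]+[(f(t),T) for t in np.arange(.1,1.31,.2)])
E
```

```text
[0.93, -0.544, -0.435, -0.0, 0.0, 0.233] -> [ 0.41 -0.42  0.34]
[0.16, -0.96, -0.0, 0.0, 0.0, 0.0] -> [ 0.45 -0.18  0.34]
[0.152, -0.96, -0.0, 0.0, 0.0, 0.0] -> [0.488 0.06  0.34 ]
[0.0, -0.0, 0.408, 0.0, 0.0, 0.0] -> [0.488 0.06  0.238]
[0.005, 0.188, 0.0, 0.0, 0.0, 0.0] -> [0.489 0.013 0.238]
[0.012, 0.212, 0.0, 0.0, 0.0, 0.0] -> [ 0.492 -0.04   0.238]
[0.054, 0.206, 0.0, 0.0, 0.0, 0.0] -> [ 0.505 -0.091  0.238]
[0.093, 0.191, 0.0, 0.0, 0.0, 0.0] -> [ 0.529 -0.139  0.238]
[0.129, 0.169, 0.0, 0.0, 0.0, 0.0] -> [ 0.561 -0.181  0.238]
[0.16, 0.14, 0.0, 0.0, 0.0, 0.0] -> [ 0.601 -0.216  0.238]
[0.185, 0.105, 0.0, 0.0, 0.0, 0.0] -> [ 0.647 -0.242  0.238]
```

Call:
apply_moves(rows=[[0.93, -0.54, -0.44, 0, 0, 0.233], [0.93, -0.54, -0.44, 0, 0, 0.233], [0.93, -0.54, -0.44, 0, 0, 0.233], [0.93, -0.54, -0.44, 0, 0, 0.233], [0.93, -0.54, -0.44, 0, 0, 0.233]], claw=0)

```text
clock: 2.38
tcp_pos: [0.4127, -0.4185, 0.3429]
orientation: [3.141, 0.005, 0.003]
contact_force: [-0.4, -0.0, -0.0]
grip_width: 0.0001
gripper_force: 0.0
```

Call:
apply_moves(rows=[[0.16, -0.96, 0, 0, 0, 0], [0.16, -0.96, 0, 0, 0, 0], [0.16, -0.96, 0, 0, 0, 0], [0.16, -0.96, 0, 0, 0, 0], [0.16, -0.96, 0, 0, 0, 0]])

```text
clock: 3.0
tcp_pos: [0.4514, -0.1763, 0.3418]
orientation: [-3.141, -0.013, -0.002]
contact_force: [0.6, -0.4, 0.2]
grip_width: 0.0004
gripper_force: 0.0
```

Call:
apply_moves(rows=[[0.15, -0.96, 0, 0, 0, 0], [0.15, -0.96, 0, 0, 0, 0], [0.15, -0.96, 0, 0, 0, 0], [0.15, -0.96, 0, 0, 0, 0], [0.15, -0.96, 0, 0, 0, 0]])

```text
clock: 3.62
tcp_pos: [0.4881, 0.0629, 0.3415]
orientation: [-3.14, -0.011, -0.001]
contact_force: [-0.2, -0.2, 0.2]
grip_width: -0.0003
gripper_force: 0.0
```

Call:
apply_moves(rows=[[0, 0, 0.21, 0, 0, 0], [0, 0, 0.42, 0, 0, 0], [0, 0, 0.42, 0, 0, 0]])

```text
clock: 4.0
tcp_pos: [0.4854, 0.0564, 0.2332]
orientation: [3.14, -0.003, -0.012]
contact_force: [0.4, 0.2, -0.6]
grip_width: 0.0001
gripper_force: 0.0
```

Call:
apply_moves(rows=[[0, 0.1, 0, 0, 0, 0], [0.005, 0.19, 0, 0, 0, 0], [0.01, 0.3, 0, 0, 0, 0], [0.017, 0.4, 0, 0, 0, 0], [0.04, 0.5, 0, 0, 0, 0]])

```text
clock: 4.62
tcp_pos: [0.4993, -0.0678, 0.2393]
orientation: [3.141, -0.002, 0.006]
contact_force: [0.6, 0.1, 0.5]
grip_width: -0.0002
gripper_force: 0.4
```

Call:
apply_moves(rows=[[0.03, 0.1, 0, 0, 0, 0], [0.07, 0.2, 0, 0, 0, 0], [0.12, 0.3, 0, 0, 0, 0], [0.18, 0.39, 0, 0, 0, 0], [0.25, 0.47, 0, 0, 0, 0]])

```text
clock: 5.25
tcp_pos: [0.5616, -0.1859, 0.2394]
orientation: [3.141, -0.003, 0.005]
contact_force: [-0.5, 1.3, 0.1]
grip_width: -0.0001
gripper_force: 0.4
```

Call:
apply_moves(rows=[[0.07, 0.07, 0, 0, 0, 0], [0.15, 0.14, 0, 0, 0, 0], [0.24, 0.2, 0, 0, 0, 0], [0.33, 0.25, 0, 0, 0, 0], [0.33, 0.25, 0, 0, 0, 0]])

```text
clock: 5.88
tcp_pos: [0.6442, -0.2485, 0.2386]
orientation: [3.14, -0.004, 0.005]
contact_force: [-1.6, -0.9, 0.5]
grip_width: 0.0001
gripper_force: 0.0
```

```bash
python3 - <<'E'
from h import *
p=r.grab_frame("top"); save(p,"t2")
for d in r.landmark_of(p,"lens_grip")[:3]: print(d["conf"],np.round(d["point"],1),atz(p,d["point"],.247))
E
```

```text
0.78 [413.9 148. ] [ 0.6729622  -0.24883753  0.247     ]
```

View pics/t2.png

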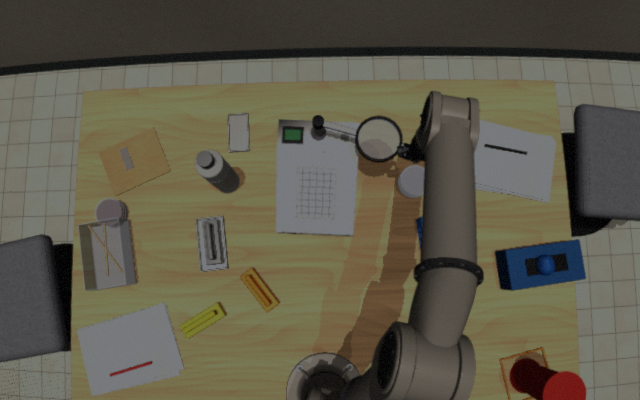

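The lens is now swung right to (378,138), about 1.3 rad, and the ruled glass is clear at (316,192). Next I back off and look at the glass and the holder from nearer.

Call:
apply_moves(rows=[[-0.2, -0.03, 0, 0, 0, 0], [-0.2, -0.03, -0.25, 0, 0, 0], [-0.25, -0.1, -0.5, 0, 0, 0], [-0.4, -0.3, -0.6, 0, 0, 0], [-0.5, -0.5, -0.6, 0, 0, 0]], claw=1)

```text
clock: 6.6
tcp_pos: [0.5169, -0.1206, 0.3899]
orientation: [3.14, -0.004, 0.009]
contact_force: [0.7, 1.7, -0.6]
grip_width: 0.0855
gripper_force: 0.0
```

Call:
apply_moves(rows=[[0, -0.25, 0, 0, 0, 0], [0, -0.5, 0, 0, 0, 0], [0, -0.5, 0, 0, 0, 0]])

```text
clock: 6.98
tcp_pos: [0.5164, 0.01, 0.3878]
orientation: [-3.14, -0.016, -0.003]
contact_force: [-0.6, -1.0, 0.1]
grip_width: 0.0857
gripper_force: 0.0
```

```bash
python3 - <<'E'
from h import *
p=r.grab_frame("top"); 
q=r.grab_frame("wrist"); save(q,"w1"); print(r.get_obs()["tcp_pos"],q["eye"],q["attitude"])
for d in r.landmark_of(q,"glass")[:2]: print(d["conf"],np.round(d["point"],1),atz(q,d["point"],.102))
g=cv2.resize(p["pixels"][105:245,265:375],None,fx=4,fy=4,interpolation=cv2.INTER_CUBIC)
w=cv2.resize(q["pixels"],None,fx=.5,fy=.5); c=np.zeros((560,440+320,3),np.uint8); c[:,:440]=g; c[:200,440:]=w
cv2.imwrite("pics/c1.png",c[:,:,::-1])
E
```

```text
[0.51711435 0.00412914 0.38714278] [0.59763317 0.00644802 0.53002507] [-0.25225364  0.25145628 -1.55062983]
0.74 [315.3  98.2] [0.58429513 0.01570993 0.102     ]
```

View pics/w1.png

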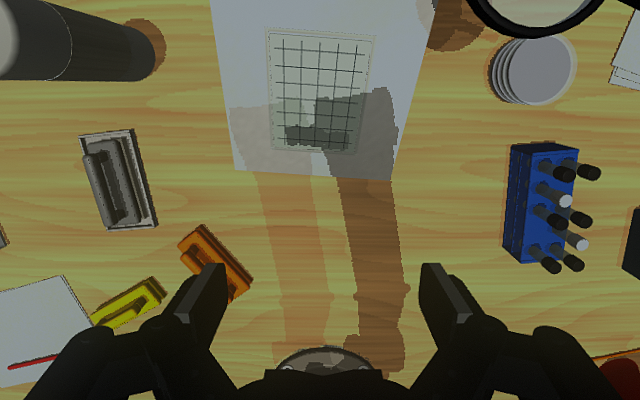

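The wrist view shows the glass with corners at about (266,28), (373,36), (361,154) and (271,148). The tray with the grey holder has corners at about (80,135), (131,129), (157,225) and (108,230). I'll fit both poses.

```bash
python3 - <<'E'
from h import *
from scipy.optimize import least_squares
p=r.grab_frame("wrist"); t=r.grab_frame("top")
def fit(pic,c,w,l,h,slope,x0):
    def mod(v):
        X=np.array([[l/2,w/2,0],[l/2,-w/2,0],[-l/2,-w/2,0],[-l/2,w/2,0]])
        return (R.from_euler('z',v[2])*R.from_euler('y',-slope)).apply(X)+[v[0],v[1],h]
    s=least_squares(lambda v:(proj(pic,mod(v))-c).ravel(),x0); return np.round(s.x,4),np.round(proj(pic,mod(s.x))-c,1).tolist()
print("glass",fit(p,np.array([[266,28],[373,36],[361,154],[271,148]]),.11,.15,.102,np.radians(27),[.59,0,0]))
print("tray",fit(p,np.array([[80,135],[131,129],[157,225],[108,230]]),.086,.164,.014,0,[.45,.33,.1]))
for nm,pic in (("w",p),("t",t)):
  for k in ("glass","tray","holder"):
    for d in r.outline_of(pic,k)[:3]:
        m=d["pixels"].astype(np.uint8); hull=cv2.convexHull(cv2.findNonZero(m)); print(nm,k,round(d["conf"],2),d["rect"],cv2.approxPolyDP(hull,6,True)[:,0].tolist())
big=cv2.resize(p["pixels"][115:245,60:180],None,fx=4,fy=4,interpolation=cv2.INTER_CUBIC)
b2=cv2.resize(p["pixels"][10:170,255:385],None,fx=3,fy=3,interpolation=cv2.INTER_CUBIC)
c=np.zeros((520,870,3),np.uint8); c[:,:480]=big; c[:480,480:]=b2; c=c[:,:800] if 0 else cv2.resize(c,None,fx=.9,fy=.9)
cv2.imwrite("pics/c2.png",c[:,:,::-1])
E
```

```text
glass (array([ 0.5852,  0.0089, -0.0546]), [[2.6, 3.4], [-1.6, 1.4], [-5.6, -4.5], [4.4, -2.8]])
tray (array([0.4547, 0.3307, 0.0905]), [[-1.0, -1.1], [0.4, -0.9], [-0.0, 1.7], [0.6, 0.7]])
w glass 0.68 [259.5, 27.7, 115.9, 128.4] [[370, 35], [353, 154], [269, 149], [260, 28]]
w tray 0.76 [77.7, 129.4, 78.2, 102.3] [[155, 227], [105, 231], [76, 137], [131, 130]]
w holder 0.93 [175.1, 226.1, 78.8, 75.3] [[248, 288], [229, 301], [184, 267], [176, 246], [202, 227], [248, 276]]
w holder 0.89 [91.4, 279.3, 75.3, 50.1] [[164, 294], [116, 329], [90, 319], [148, 278]]
w holder 0.66 [80.3, 136.9, 62.9, 91.0] [[144, 220], [102, 226], [80, 162], [86, 144], [123, 140]]
t tray 0.93 [227.7, 115.6, 20.8, 37.9] [[246, 151], [230, 149], [231, 114], [248, 117]]
t tray 0.57 [196.2, 216.4, 35.3, 54.6] [[227, 268], [200, 271], [196, 218], [223, 215]]
t holder 0.78 [181.1, 302.6, 45.9, 36.3] [[225, 312], [189, 338], [181, 330], [216, 302]]
t holder 0.77 [239.9, 270.4, 37.2, 41.3] [[279, 303], [267, 312], [240, 276], [253, 268]]
t holder 0.62 [199.4, 219.5, 23.9, 44.6] [[220, 263], [205, 262], [203, 221], [219, 221]]
```

View pics/c2.png

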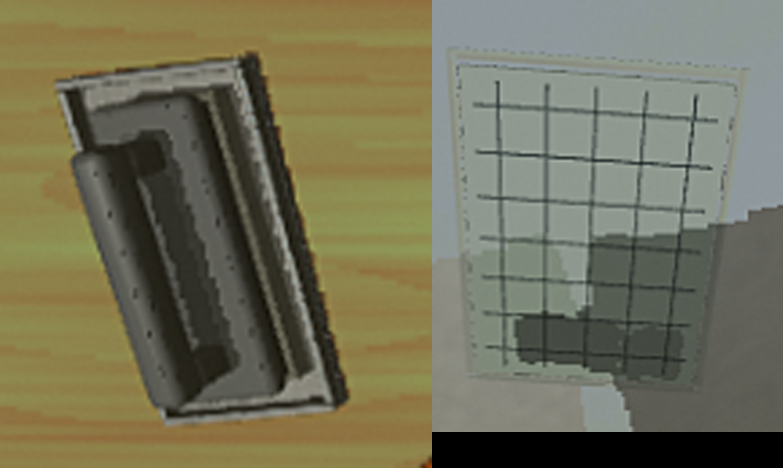

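```bash
cat >> h.py <<'E'
from scipy.optimize import least_squares
def fit(pic,c,w,l,h,slope,x0):
    c=np.array(c,float)
    def mod(v):
        X=np.array([[l/2,w/2,0],[l/2,-w/2,0],[-l/2,-w/2,0],[-l/2,w/2,0]])
        return (R.from_euler('z',v[2])*R.from_euler('y',-slope)).apply(X)+[v[0],v[1],h]
    s=least_squares(lambda v:(proj(pic,mod(v))-c).ravel(),x0); return np.round(s.x,4),np.round(proj(pic,mod(s.x))-c,1).tolist()
E
python3 - <<'E'
from h import *
p=r.grab_frame("wrist"); s=np.radians(27)
print(fit(p,[[260.6,27.8],[372,35.6],[354.3,154.4],[268.3,148.9]],.11,.15,.102,s,[.59,0,0]))
print(fit(p,[[75.8,137.8],[127.5,131],[154,228],[105,232]],.086,.164,.014,0,[.45,.33,.1]))
a,b=atz(p,[80.3,158.9],.07),atz(p,[101.7,226.7],.07); print(a,b,(a+b)/2,np.arctan2(*(a-b)[1::-1]))
rows([([.455,.325,.25],tool(.09)),([.455,.325,.12],tool(.09))])
E
```

```text
(array([ 0.5855,  0.0143, -0.0653]), [[4.1, 3.1], [-4.3, 2.4], [-2.8, -4.4], [3.1, -4.0]])
(array([0.4511, 0.3378, 0.0936]), [[-0.3, -1.1], [-0.0, -0.3], [-0.3, 0.8], [0.6, 0.9]])
[0.5049548  0.34630536 0.07      ] [0.40105358 0.33665194 0.07      ] [0.45300419 0.34147865 0.07      ] 0.09264370589884861
[-0.253, -1.286, 0.545, -0.0, 0.0, -0.058] -> [0.455 0.325 0.25 ]
[0.0, -0.0, 0.52, 0.0, 0.0, 0.0] -> [0.455 0.325 0.12 ]
```

Call:
apply_moves(rows=[[-0.13, -0.65, 0, 0, 0, -0.03], [-0.13, -0.65, 0, 0, 0, -0.06], [-0.13, -0.65, 0, 0, 0, -0.06]])

```text
clock: 7.95
tcp_pos: [0.4843, 0.1694, 0.3866]
orientation: [-3.137, -0.153, -0.0]
contact_force: [0.2, -0.6, 0.6]
grip_width: 0.0853
gripper_force: 0.0
```

Call:
apply_moves(rows=[[-0.19, -0.25, 0.2, 0, 0, 0], [-0.19, -0.65, 0.3, 0, 0, 0], [-0.19, -0.65, 0.6, 0, 0, 0], [-0.19, -0.65, 0.6, 0, 0, 0]])

```text
clock: 8.45
tcp_pos: [0.4222, 0.325, 0.2349]
orientation: [-3.138, -0.149, -0.0]
contact_force: [0.9, -0.5, 0.3]
grip_width: 0.0855
gripper_force: 0.0
```

```bash
python3 - <<'E'
from h import *
p=r.grab_frame("wrist"); save(p,"w3"); o=r.get_obs();print(o["tcp_pos"],o["orientation"],p["eye"])
for k,z in (("holder",.004),("pad_face",.004),("tray",0)):
    for d in r.landmark_of(p,k)[:2]: print(k,d["conf"],d["point"],atz(p,d["point"],z))
E
```

```text
[0.41831866 0.32647336 0.22949328] [ 3.13637558  0.15536591 -0.01177272] [0.50283892 0.3322264  0.37737836]
holder 0.97 [418.3, 259.8] [0.30982397 0.19451884 0.004     ]
holder 0.89 [318.4, 129.5] [0.45748635 0.33318458 0.004     ]
pad_face 0.85 [280.7, 307.5] [0.22295293 0.36160747 0.004     ]
```

View pics/w3.png

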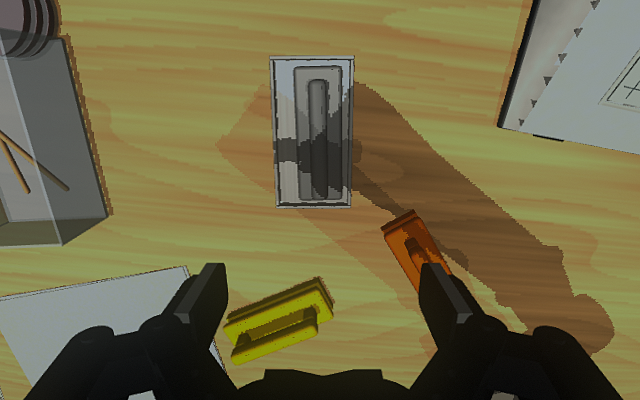

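The grey holder stands in the tray (270,57)–(354,208). Its handle runs from (318,79) to (320,198), nearly parallel to the tool's x axis.

```bash
python3 - <<'E'
from h import *
p=r.grab_frame("wrist")
print("tray",fit(p,[[270,57],[354,57],[351,208],[276,208]],.086,.164,.014,0,[.45,.33,.1]))
a,b=atz(p,[318,79],.076),atz(p,[320,198],.076); m=(a+b)/2; print(a,b,m,np.hypot(*(a-b)[:2]),np.arctan2(*(a-b)[1::-1]))
yaw=.09
rows([([.455,m[1],.16],tool(yaw)),([.455,m[1],.05],tool(yaw))])
E
```

```text
tray (array([0.4495, 0.3367, 0.0957]), [[-0.7, -0.8], [0.8, -1.0], [-0.2, 1.2], [0.1, 1.2]])
[0.50871429 0.33560979 0.076     ] [0.40280349 0.32406812 0.076     ] [0.45575889 0.32983895 0.076     ] 0.10653782164643281 0.10854710292215929
[0.127, -0.014, 0.309, -0.0, -0.001, 0.002] -> [0.455 0.33  0.16 ]
[0.0, -0.0, 0.44, 0.0, 0.0, 0.0] -> [0.455 0.33  0.05 ]
```

Call:
apply_moves(rows=[[0.13, -0.014, 0.15, 0, 0, 0.005], [0.13, -0.014, 0.3, 0, 0, 0.005], [0.13, -0.014, 0.5, 0, 0, 0.005], [0.13, -0.014, 0.72, 0, 0, 0.005], [0.13, -0.014, 0.72, 0, 0, 0.005]])

```text
clock: 9.32
tcp_pos: [0.4546, 0.3275, 0.0546]
orientation: [3.135, 0.132, -0.006]
contact_force: [0.2, 0.2, 0.7]
grip_width: 0.0853
gripper_force: 0.0
```

```bash
python3 - <<'E'
from h import *
o=r.get_obs();print(o["tcp_pos"],o["orientation"]);rows([([.4555,.330,.046],tool(.1))])
p=r.grab_frame("wrist")
E
```

```text
[0.45455854 0.32746829 0.05457378] [ 3.13488282  0.13184174 -0.00587858]
[0.005, -0.01, 0.034, 0.002, 0.003, -0.01] -> [0.456 0.33  0.046]
```

Call:
apply_moves(rows=[[0, -0.01, 0.03, 0, 0, -0.006], [0, -0.01, 0.03, 0, 0, -0.006]])

```text
clock: 9.62
tcp_pos: [0.4558, 0.3336, 0.0506]
orientation: [-3.136, -0.15, -0.004]
contact_force: [-1.2, -0.1, 0.3]
grip_width: 0.0854
gripper_force: 0.0
```

Call:
apply_moves(rows=[[0, 0, 0, 0, 0, 0], [0, 0, 0, 0, 0, 0], [0, 0, 0, 0, 0, 0], [0, 0, 0, 0, 0, 0], [0, 0, 0, 0, 0, 0]], claw=0, newtons=80)

```text
clock: 10.25
tcp_pos: [0.4547, 0.3327, 0.0489]
orientation: [3.138, 0.15, -0.0]
contact_force: [-0.3, -0.1, 1.7]
grip_width: 0.0145
gripper_force: 79.3
```

```bash
python3 - <<'E'
from h import *
for i in range(3):
    p=r.grab_frame("wrist"); o=r.get_obs();print(o["tcp_pos"],o["orientation"],o["contact_force"],o["joints"])
E
```

```text
[0.45471797 0.33269325 0.04886616] [3.13794475e+00 1.49827517e-01 4.27958875e-05] [-0.54719656 -0.43926455  1.64899084] [-0.34861149  0.58775418 -0.50983363  1.9343634   0.42026657  0.72538803
 -2.58220231]
[0.45470257 0.33269    0.04884314] [3.13794570e+00 1.49871697e-01 1.93838145e-05] [-0.47542777 -0.30620334  1.65843534] [-0.34861206  0.58777977 -0.50983933  1.93439752  0.42029042  0.72534509
 -2.58220665]
[0.45467554 0.33268337 0.04882689] [ 3.13792334e+00  1.49975236e-01 -4.35459847e-05] [-0.5989146  -0.13805019  1.32996416] [-0.34860995  0.5877965  -0.50986023  1.93443029  0.42029571  0.72534578
 -2.58216824]
```

```bash
cat >> h.py <<'E'
G=np.array([.5855,.012,.102]); GY=-.06
RG=R.from_euler('z',GY)*R.from_euler('y',-np.radians(27))
def wp(s,h,y=0): return G+RG.apply([s,y,h])
TW=RG*R.from_matrix([[0,1,0],[1,0,0],[0,0,-1.]])
E
python3 - <<'E'
from h import *
q0=tool(.0955)
B=R.from_euler('z',.8)*DOWN; C=R.from_euler('z',1.51)*DOWN
rows([([.4547,.3327,.26],q0),([.48,.17,.30],B),([.52,.02,.30],C),(wp(.085,.13),TW),(wp(.085,.065),TW)],(np.array([.4547,.3327,.0488]),q0))
E
```

```text
[0.0, 0.0, -0.845, 0.0, 0.0, 0.0] -> [0.455 0.333 0.26 ]
[0.039, 0.657, -0.16, 0.0, 0.0, -0.448] -> [0.48 0.17 0.3 ]
[-0.319, 0.533, 0.0, 0.0, 0.0, -0.452] -> [0.52 0.02 0.3 ]
[-0.016, 0.33, 0.174, -0.3, 0.0, -0.0] -> [0.602 0.011 0.256]
[0.0, 0.0, 0.26, 0.0, 0.0, 0.0] -> [0.632 0.009 0.199]
```

Call:
apply_moves(rows=[[0, 0, -0.12, 0, 0, 0], [0, 0, -0.3, 0, 0, 0], [0, 0, -0.55, 0, 0, 0], [0, 0, -0.84, 0, 0, 0], [0, 0, -0.84, 0, 0, 0]])

```text
clock: 11.02
tcp_pos: [0.4561, 0.3345, 0.2633]
orientation: [-3.134, -0.15, -0.01]
contact_force: [-0.1, -0.2, -2.5]
grip_width: 0.0149
gripper_force: 79.2
```

Call:
apply_moves(rows=[[0.01, 0.16, -0.05, 0, 0, -0.11], [0.02, 0.33, -0.1, 0, 0, -0.22], [0.03, 0.5, -0.14, 0, 0, -0.33], [0.04, 0.66, -0.16, 0, 0, -0.45], [0.04, 0.66, -0.16, 0, 0, -0.45]])

```text
clock: 11.65
tcp_pos: [0.4808, 0.1649, 0.2972]
orientation: [2.893, 1.22, -0.005]
contact_force: [0.0, -0.5, -1.6]
grip_width: 0.0147
gripper_force: 79.1
```

Call:
apply_moves(rows=[[-0.08, 0.13, 0, 0, 0, -0.11], [-0.16, 0.26, 0, 0, 0, -0.22], [-0.24, 0.4, 0, 0, 0, -0.34], [-0.32, 0.53, 0, 0, 0, -0.45], [-0.32, 0.53, 0, 0, 0, -0.45]])

```text
clock: 12.28
tcp_pos: [0.52, 0.0166, 0.2969]
orientation: [-2.293, -2.145, 0.004]
contact_force: [-0.6, 0.8, -2.2]
grip_width: 0.0147
gripper_force: 79.1
```

```bash
python3 - <<'E'
from h import *
p=r.grab_frame("wrist");save(p,"w4");o=r.get_obs(); print(o["tcp_pos"],o["joints"],o["contact_force"],o["moment"])
rows([(wp(.085,.13),TW),(wp(.085,.07),TW)])
E
```

```text
[0.51957753 0.01902728 0.29723883] [ 0.44164505  0.22932404 -0.69460348  1.80221946  0.15757057  1.16892727
 -0.36801942] [ 0.13293327  0.66785203 -1.86663466] [ 0.08914306 -0.00688048  0.01688647]
[-0.01, 0.332, 0.162, -0.302, 0.001, -0.004] -> [0.602 0.011 0.256]
[-0.0, -0.0, 0.24, 0.0, 0.0, 0.0] -> [0.629 0.009 0.203]
```

View pics/w4.png

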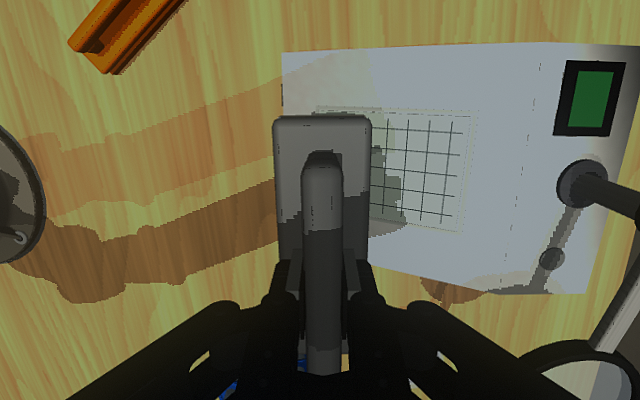

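The holder is gripped straight: the bar's far end is at (323,153) and the back's end edge at row ~117. The upper glass edge runs from (471,118) to (462,232). I'll check the grip offset along the bar.

```bash
python3 - <<'E'
from h import *
p=r.grab_frame("wrist");o=r.get_obs(); q=R.from_rotvec(o["orientation"]);t=o["tcp_pos"]
for px,z in (([323,153],t[2]+.022),([321,117],t[2]-.013)): print(q.inv().apply(atz(p,px,z)-t))
# predicted glass corners
print([np.round(proj(p,[wp(s,0,y)])[0]) .tolist() for s,y in ((.075,.055),(.075,-.055),(-.075,-.055),(-.075,.055))])
E
```

```text
[ 5.66492164e-02  8.08760338e-05 -2.19601717e-02]
[ 0.06637874 -0.00083301  0.01304869]
[[473.0, 121.0], [459.0, 234.0], [324.0, 211.0], [323.0, 115.0]]
```

```bash
python3 - <<'E'
import cv2
a=cv2.imread("pics/w4.png")[80:260,260:500]; cv2.imwrite("pics/w4c.png",cv2.resize(a,None,fx=3.2,fy=3.2,interpolation=cv2.INTER_CUBIC))
E
```

```text
(no output)
```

View pics/w4c.png

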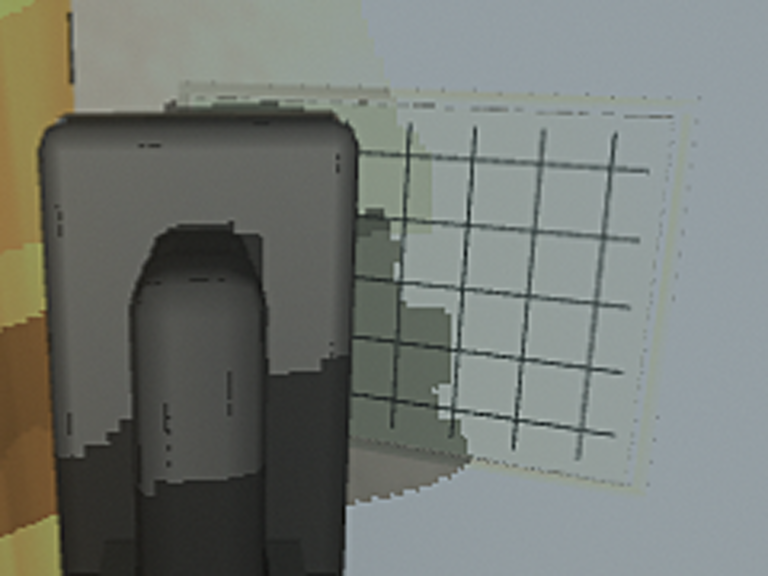

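Measured edges put the glass about 3–5 mm further left than assumed, so I take y=0.015. The grip is centred on the bar. Now I approach above the top edge.

```bash
sed -i 's/G=np.array.*; GY/G=np.array([.5855,.015,.102]); GY/' h.py; python3 - <<'E'
from h import *
rows([(wp(.085,.13),TW),(wp(.085,.06),TW)])
E
```

```text
[-0.005, 0.332, 0.164, -0.301, 0.0, -0.002] -> [0.602 0.014 0.256]
[-0.0, -0.0, 0.28, 0.0, 0.0, 0.0] -> [0.634 0.012 0.194]
```

Call:
apply_moves(rows=[[0, 0.11, 0, -0.1, 0, 0], [0.005, 0.22, 0.05, -0.2, 0, -0.002], [0.005, 0.333, 0.11, -0.302, 0, -0.002], [0.005, 0.333, 0.165, -0.302, 0, -0.002], [0.005, 0.333, 0.165, -0.302, 0, -0.002]])

```text
clock: 13.0
tcp_pos: [0.6019, 0.0169, 0.256]
orientation: [2.011, 1.898, 0.452]
contact_force: [0.5, -0.4, -1.6]
grip_width: 0.0148
gripper_force: 79.1
```

```bash
python3 - <<'E'
from h import *
for i in range(4):
    p=r.grab_frame("wrist");o=r.get_obs(); q=R.from_rotvec(o["orientation"])
    d=RG.inv().apply(o["tcp_pos"]-G); print("s,y,h",d.round(4),"err",(TW.inv()*q).as_rotvec().round(4),RG.inv().apply(o["contact_force"]).round(2),np.round(o["moment"],3))
rows([(wp(.085,.13),TW),(wp(.085,.06),TW)])
print(o["joints"])
E
```

```text
s,y,h [0.086  0.0028 0.1305] err [-0.0001  0.0005 -0.0018] [-0.43 -0.16 -1.99] [ 0.043  0.681 -0.007]
s,y,h [0.087  0.0028 0.1309] err [-0.002   0.0007 -0.0015] [-0.81  0.28 -1.93] [ 0.025  0.7   -0.055]
s,y,h [0.0874 0.0026 0.1311] err [-0.0032  0.0006 -0.0012] [-1.14  0.29 -0.82] [ 0.033  0.673 -0.078]
s,y,h [0.0875 0.0024 0.1311] err [-0.0037  0.0005 -0.0012] [-0.07 -1.24 -3.07] [ 0.044  0.7   -0.038]
[-0.01, -0.01, 0.004, 0.002, -0.0, 0.001] -> [0.602 0.014 0.256]
[-0.0, -0.0, 0.28, 0.0, 0.0, 0.0] -> [0.634 0.012 0.194]
[ 0.39014268  0.17755454 -0.63905147  2.03405439  0.45521859  0.54568108
 -0.61703864]
```

Call:
apply_moves(rows=[[-0.01, -0.01, 0.1, 0.002, 0, 0], [-0.01, -0.01, 0.2, 0.002, 0, 0], [-0.01, -0.01, 0.27, 0.002, 0, 0], [-0.01, -0.01, 0.3, 0.002, 0, 0], [-0.01, -0.01, 0.3, 0.002, 0, 0]])

```text
clock: 13.82
tcp_pos: [0.6353, 0.0115, 0.1899]
orientation: [2.01, 1.895, 0.454]
contact_force: [0.5, 0.6, -2.1]
grip_width: 0.0148
gripper_force: 79.2
```

```bash
cat > st.py <<'E'
from h import *
F=[];D=[];E=[];M=[]
for i in range(5):
    p=r.grab_frame("wrist");o=r.get_obs(); q=R.from_rotvec(o["orientation"])
    D.append(RG.inv().apply(o["tcp_pos"]-G));E.append((TW.inv()*q).as_rotvec());F.append(RG.inv().apply(o["contact_force"]));M.append(RG.inv().apply(o["moment"]))
print(o["clock"]);[print(n,np.mean(v,0).round(4)) for n,v in (("syh",D),("err",E),("F",F),("M",M))]
E
python3 st.py
```

```text
14.075
syh [ 0.0847 -0.0004  0.0562]
err [-0.0011  0.     -0.0016]
F [-0.6499  0.0253 -1.7387]
M [0.0099 0.6974 0.0093]
```

Call:
apply_moves(rows=[[0, 0, 0.016, 0, 0, 0], [0, 0, 0.032, 0, 0, 0], [0, 0, 0.036, 0, 0, 0], [0, 0, 0.04, 0, 0, 0]])

```text
clock: 14.58
tcp_pos: [0.6395, 0.0112, 0.1808]
orientation: [2.01, 1.896, 0.454]
contact_force: [-2.4, -0.3, 0.8]
grip_width: 0.0146
gripper_force: 79.8
```

```bash
python3 st.py
```

```text
14.825
syh [ 0.084  -0.0005  0.0456]
err [ 0.0002 -0.0002 -0.0018]
F [-1.9151 -0.3043  2.4002]
M [-1.5810e-01  1.0211e+00 -5.0000e-04]
```

Call:
apply_moves(rows=[[0, 0, 0.003, 0, -0.002, 0], [0, 0, 0.005, 0, -0.003, 0], [0, 0, 0.005, 0, -0.003, 0]])

```text
clock: 15.2
tcp_pos: [0.6401, 0.0112, 0.1796]
orientation: [2.009, 1.893, 0.449]
contact_force: [-5.2, -1.2, 1.9]
grip_width: 0.0144
gripper_force: 79.9
```

```bash
python3 st.py
```

```text
15.45
syh [ 0.084  -0.0005  0.0443]
err [ 0.0001 -0.0048 -0.0017]
F [-2.8385 -0.412   2.8565]
M [-0.0549  1.2148 -0.0073]
```

Call:
apply_moves(rows=[[0, -0.02, 0.002, 0, 0, 0], [0, -0.04, 0.002, 0, 0, 0], [0, -0.06, 0.002, 0, 0, 0], [0, -0.08, 0.002, 0, 0, 0], [0, -0.1, 0.002, 0, 0, 0]])

```text
clock: 16.08
tcp_pos: [0.618, 0.0126, 0.1679]
orientation: [2.009, 1.893, 0.45]
contact_force: [0.6, -0.5, 3.4]
grip_width: 0.0145
gripper_force: 79.9
```

Call:
apply_moves(rows=[[0, -0.02, 0, 0, 0, 0], [0, -0.04, 0, 0, 0, 0], [0, -0.06, 0, 0, 0, 0], [0, -0.08, 0, 0, 0, 0], [0, -0.1, 0, 0, 0, 0]])

```text
clock: 16.7
tcp_pos: [0.5956, 0.0138, 0.1564]
orientation: [2.009, 1.893, 0.449]
contact_force: [0.0, -0.2, 3.6]
grip_width: 0.0144
gripper_force: 79.9
```

Call:
apply_moves(rows=[[0, -0.02, 0, 0, 0, 0], [0, -0.04, 0, 0, 0, 0], [0, -0.06, 0, 0, 0, 0], [0, -0.08, 0, 0, 0, 0], [0, -0.1, 0, 0, 0, 0]])

```text
clock: 17.32
tcp_pos: [0.5734, 0.0151, 0.145]
orientation: [2.009, 1.893, 0.449]
contact_force: [0.9, -0.3, 2.7]
grip_width: 0.0147
gripper_force: 79.9
```

Call:
apply_moves(rows=[[0, -0.02, 0, 0, 0, 0], [0, -0.04, 0, 0, 0, 0], [0, -0.06, 0, 0, 0, 0], [0, -0.08, 0, 0, 0, 0], [0, -0.1, 0, 0, 0, 0]])

```text
clock: 17.95
tcp_pos: [0.5511, 0.0164, 0.1337]
orientation: [2.009, 1.893, 0.449]
contact_force: [0.5, -0.5, 3.4]
grip_width: 0.015
gripper_force: 79.9
```

Call:
apply_moves(rows=[[0, -0.02, 0, 0, 0, 0], [0, -0.04, 0, 0, 0, 0], [0, -0.06, 0, 0, 0, 0], [0, -0.08, 0, 0, 0, 0], [0, -0.1, 0, 0, 0, 0]])

```text
clock: 18.58
tcp_pos: [0.5289, 0.0177, 0.1223]
orientation: [2.009, 1.893, 0.449]
contact_force: [-0.6, 0.5, 3.4]
grip_width: 0.0147
gripper_force: 79.9
```

Call:
apply_moves(rows=[[0, -0.02, 0, 0, 0, 0], [0, -0.04, 0, 0, 0, 0], [0, -0.06, 0, 0, 0, 0], [0, -0.08, 0, 0, 0, 0], [0, -0.1, 0, 0, 0, 0]])

```text
clock: 19.2
tcp_pos: [0.5066, 0.019, 0.111]
orientation: [2.009, 1.893, 0.449]
contact_force: [1.1, -0.4, 5.1]
grip_width: 0.0147
gripper_force: 79.9
```

Call:
apply_moves(rows=[[0, -0.02, 0, 0, 0, 0], [0, -0.04, 0, 0, 0, 0], [0, -0.06, 0, 0, 0, 0], [0, -0.075, 0, 0, 0, 0], [0, -0.08, 0, 0, 0, 0]])

```text
clock: 19.82
tcp_pos: [0.4889, 0.02, 0.1019]
orientation: [2.009, 1.893, 0.449]
contact_force: [-0.0, -0.5, 4.2]
grip_width: 0.0148
gripper_force: 79.9
```

```bash
python3 st.py; python3 - <<'E'
from h import *
rows([(wp(-.086,.12),TW),([.46,.03,.26],R.from_euler('z',1.51)*DOWN),([.44,.18,.26],R.from_euler('z',.8)*DOWN),([.4547,.3327,.20],tool(.0955))])
E
```

```text
20.075
syh [-0.0862 -0.0008  0.0438]
err [ 0.0004 -0.0047 -0.0018]
F [ 0.5521 -0.0732  3.5506]
M [ 0.0939  0.24   -0.0039]
[0.002, 0.001, -0.305, -0.0, 0.003, 0.001] -> [0.455 0.023 0.17 ]
[0.03, 0.181, -0.312, 0.3, -0.0, 0.0] -> [0.46 0.03 0.26]
[0.594, -0.116, -0.0, 0.0, -0.0, 0.452] -> [0.44 0.18 0.26]
[0.479, -0.383, 0.24, 0.0, -0.0, 0.448] -> [0.455 0.333 0.2  ]
```

Call:
apply_moves(rows=[[0, 0, -0.04, 0, 0.003, 0], [0, 0, -0.15, 0, 0.003, 0], [0, 0, -0.3, 0, 0.003, 0], [0, 0, -0.3, 0, 0.003, 0]])

```text
clock: 20.58
tcp_pos: [0.454, 0.022, 0.1691]
orientation: [2.011, 1.895, 0.453]
contact_force: [-0.4, 0.4, -1.1]
grip_width: 0.0147
gripper_force: 79.3
```

Call:
apply_moves(rows=[[0.01, 0.06, -0.1, 0.1, 0, 0], [0.02, 0.12, -0.2, 0.2, 0, 0], [0.03, 0.18, -0.31, 0.3, 0, 0], [0.03, 0.18, -0.31, 0.3, 0, 0]])

```text
clock: 21.08
tcp_pos: [0.4631, 0.0299, 0.2606]
orientation: [-2.286, -2.154, -0.003]
contact_force: [-0.1, 0.7, -2.9]
grip_width: 0.0143
gripper_force: 79.2
```

Call:
apply_moves(rows=[[0.15, -0.03, 0, 0, 0, 0.11], [0.3, -0.06, 0, 0, 0, 0.22], [0.45, -0.09, 0, 0, 0, 0.34], [0.59, -0.12, 0, 0, 0, 0.45], [0.59, -0.12, 0, 0, 0, 0.45]])

```text
clock: 21.7
tcp_pos: [0.4376, 0.1814, 0.2575]
orientation: [-2.887, -1.237, 0.003]
contact_force: [0.8, -0.5, -2.0]
grip_width: 0.0148
gripper_force: 79.2
```

Call:
apply_moves(rows=[[0.12, -0.1, 0, 0, 0, 0.11], [0.24, -0.19, 0.05, 0, 0, 0.22], [0.36, -0.29, 0.1, 0, 0, 0.34], [0.48, -0.38, 0.2, 0, 0, 0.45], [0.48, -0.38, 0.24, 0, 0, 0.45]])

```text
clock: 22.32
tcp_pos: [0.4524, 0.3324, 0.1958]
orientation: [3.136, 0.161, -0.006]
contact_force: [0.3, -0.8, -2.3]
grip_width: 0.0146
gripper_force: 79.2
```

```bash
python3 - <<'E'
from h import *
for i in range(3): p=r.grab_frame("wrist")
save(p,"w5");o=r.get_obs(); print(o["tcp_pos"],o["orientation"],o["joints"],o["contact_force"])
rows([([.4535,.3340,.053],tool(.0955))])
E
```

```text
[0.45372898 0.32886123 0.19701984] [ 3.13451925  0.15598628 -0.00345633] [-0.31317628  0.37825799 -0.53325393  1.83737902  0.22736052  0.99037398
 -2.41319637] [-0.05732796 -0.75683732 -1.70136002]
[0.002, -0.022, 0.576, 0.002, 0.001, 0.003] -> [0.454 0.334 0.053]
```

View pics/w5.png

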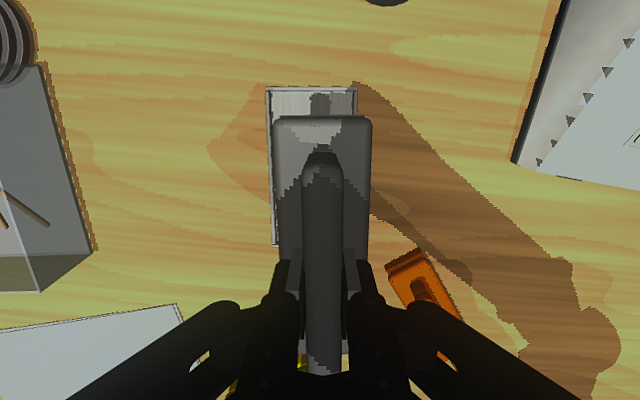

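The holder hovers over its tray, whose far edge is at row 88, columns 266–357. It is well aligned, so I lower it.

Call:
apply_moves(rows=[[0, -0.022, 0.15, 0.002, 0, 0.003], [0, -0.022, 0.3, 0.002, 0, 0.003], [0, -0.022, 0.45, 0.002, 0, 0.003], [0, -0.022, 0.53, 0.002, 0, 0.003], [0, -0.022, 0.56, 0.002, 0, 0.003]])

```text
clock: 23.1
tcp_pos: [0.4537, 0.3354, 0.0578]
orientation: [-3.136, -0.146, 0.001]
contact_force: [0.1, 0.1, -1.8]
grip_width: 0.0146
gripper_force: 79.2
```

```bash
cat > s2.py <<'E'
from h import *
F=[];P=[]
for i in range(5):
    r.grab_frame("top");o=r.get_obs();F.append(o["contact_force"]);P.append(o["tcp_pos"])
print(o["clock"],np.mean(F,0).round(2),np.mean(P,0).round(4),o["orientation"],o["grip_width"])
E
python3 s2.py
```

```text
23.35 [-0.01  0.38 -1.92] [0.4539 0.3364 0.0588] [-3.13443281e+00 -1.47315036e-01 -2.65605998e-03] 0.014690428668131637
```

Call:
apply_moves(rows=[[0, 0, 0.02, 0, 0, 0], [0, 0, 0.032, 0, 0, 0], [0, 0, 0.038, 0, 0, 0], [0, 0, 0.04, 0, 0, 0]])

```text
clock: 23.85
tcp_pos: [0.4532, 0.3363, 0.0483]
orientation: [-3.136, -0.147, 0.001]
contact_force: [-0.9, -0.7, 1.4]
grip_width: 0.0145
gripper_force: 79.8
```

```bash
python3 s2.py
```

```text
24.1 [-1.44 -0.54  1.85] [0.4532 0.3363 0.0483] [-3.13587091e+00 -1.47453065e-01  4.04525551e-04] 0.014469033163569857
```

Call:
apply_moves(rows=[[0, 0, 0, 0, 0, 0], [0, 0, 0, 0, 0, 0], [0, 0, 0, 0, 0, 0], [0, 0, 0, 0, 0, 0], [0, 0, 0, 0, 0, 0]], claw=1)

```text
clock: 24.72
tcp_pos: [0.4533, 0.3364, 0.0481]
orientation: [-3.136, -0.147, 0.0]
contact_force: [-0.3, 0.8, -0.3]
grip_width: 0.0855
gripper_force: 0.0
```

Call:
apply_moves(rows=[[0, 0, -0.1, 0, 0, 0], [0, 0, -0.3, 0, 0, 0], [0, 0, -0.5, 0, 0, 0], [-0.15, 0, -0.7, 0, 0, 0], [-0.15, 0, -0.7, 0, 0, 0]])

```text
clock: 25.35
tcp_pos: [0.4153, 0.3347, 0.2273]
orientation: [-3.132, -0.152, -0.009]
contact_force: [0.2, -0.4, -1.1]
grip_width: 0.0857
gripper_force: 0.0
```

```bash
python3 - <<'E'
from h import *
p=r.grab_frame("wrist");t=r.grab_frame("top")
c=np.zeros((400,700,3),np.uint8); c[:,:350]=p["pixels"][:,150:500]; c[:,350:]=t["pixels"][:,150:500]
cv2.imwrite("pics/f.png",c[:,:,::-1]); 
for d in r.landmark_of(t,"lens_grip")[:2]: print(d["conf"],atz(t,d["point"],.247))
for k in("bottle","dishes","rack"): print(k,[(round(d["conf"],2),np.round(atz(t,d["point"],0),3)) for d in r.landmark_of(t,k)[:2]])
E
```

```text
0.56 [ 0.67264314 -0.25172583  0.247     ]
bottle [(0.6, array([0.653, 0.3  , 0.   ])), (0.18, array([0.451, 0.342, 0.   ]))]
dishes [(0.72, array([ 0.628, -0.29 ,  0.   ])), (0.55, array([0.452, 0.347, 0.   ]))]
rack [(0.91, array([ 0.428, -0.341,  0.   ]))]
```

View pics/f.png

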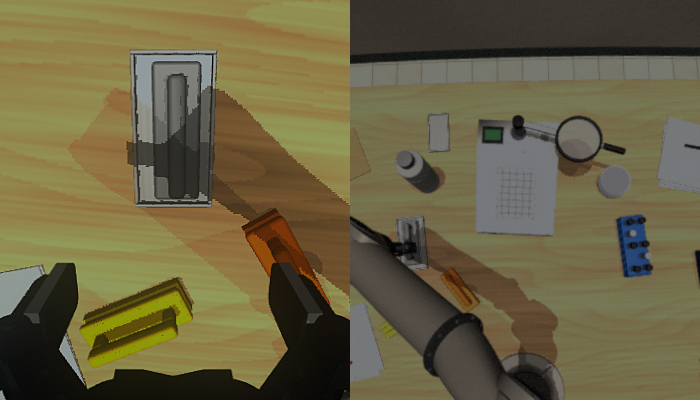

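The holder stands centred in its tray at (175,130) in the left half. The lens is still at the right (579,138), and the bottle, dishes and rack are where they were.

```bash
python3 -c "
from bench import r; print(r.hand_in())"
```

```text
the job is handed in; nothing more can be done
None
```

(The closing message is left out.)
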